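# Turn the reversible scoop insert round in its holder

## Robot

A 6-joint arm with a two-finger parallel gripper is mounted at the origin on a cart in front of the work surface, level with it; the furniture and walls round the work are solid. World frame = base frame: x ahead of the robot, y to its left, z up, the work surface at z = 0. Lengths are in m, angles in degrees, forces in N, time in s.
With the tool pointing down it reaches from about 0.325 to 0.85 m from the base axis. Payload 15.5 kg.
Tool frame: the origin (TCP) lies at the very end of the fingers, on their centre line; the grasp point (between the pads) lies arm.grip_depth behind it (arm.grip_depth is the distance from the TCP to the grasp point, in m); z points along the fingers, y is the direction in which the jaws open and shut (so a half turn about z gives the same grasp; the last joint's range is limited). The gripper opens to 91 mm and grips with 3 to 60 N. Pads are 32 mm wide; open, the fingers measure 118 mm over their backs; the gripper's body (76 mm by 178 mm) begins 60 mm behind the grasp point.
Start: joints at [-79.097, 28.281, 77.091, -0, 74.628, -5.472], TCP at [0.176, -0.6, 0.18] pointing down, gripper open.
Joint ranges: [-166.48, 166.48], [-47.26, 123.95], [12.59, 153.08], [-70.14, 250.14], [6.76, 159.57], [-176.63, 176.63]. Speed limits (degrees/s): [108.29, 108.29, 147.25, 172.46, 172.46, 172.46].

## Interface

Orientations are given as a 3x3 rotation matrix whose columns are the frame's x, y, z axes.
In Python, from rig import arm gives the robot as it stands. Calls block until the motion is done:
- arm.move_to(position, orientation): joint-space move of the TCP to a pose.
- arm.move_l(position, orientation=None, feed=0.15): straight line of the TCP; orientation=None keeps the orientation; feed is the mean speed in m/s.
- arm.move_joints(angles): joint-space move.
- arm.grip(opening): finger opening in m; the grip force is fixed at half the most; returns when the fingers have stopped.
- arm.sleep(seconds).
- arm.solve_ik(position, orientation): joint angles nearest the present ones, or None.
- arm.snapshot(name): name is "side" or "top"; returns the picture (384x512x3 uint8, red, green, blue); there is no depth.
- arm.get_calibration(name): a dict with "intrinsics" (3x3 intrinsics, pixels), "cam_to_world" (4x4, takes a point from camera to world coordinates). Camera axes: x right, y down, z forward; pixel columns grow to the right and rows downward; lengths in m; the calibration is good to about 2 mm. A picture is of the moment at which its call begins. get_calibration takes no time and is no camera call.
A pose or a line that the arm cannot do raises arm.Unreachable and nothing moves.
- arm.sign_off(): hands the job in, once; it reports no verdict.
Readings, each from a call of its own:
- arm.current_t(): time.
- arm.current_joint_positions(): joint angles.
- arm.current_dq(): joint speeds.
- arm.current_tau(): joint torques, N m.
- arm.current_ee_pos(): TCP position.
- arm.current_tool_rot(): TCP orientation.
- arm.current_force(): force on the tool from outside, world axes, zero at the start.
- arm.current_torque(): the same for the moment, N m.
- arm.current_width(): finger opening in m.
Only numpy, scipy, OpenCV 4.12 (cv2) and the standard library are available. Lean on these libraries where they do the work, as an engineer would, in place of code of your own. Each camera call takes 0.05 s, during which the arm holds its last target.

## Task

Each of the two bench holders carries a double-ended insert, spoon at one end and flat blade at the other; the end away from the white drip tray is the one facing out. In one holder the blade faces out: lift that insert out, turn it end for end and lay it back in the same holder, seated in both saddles and centred, spoon facing out and cup upward. Leave the other insert, which already has its spoon out, as it is.

Things in the scene. Friction and masses are not known exactly. Their poses are not given: they have to be found in the camera images.
- insert_a: steel bar insert, blade out at the start: the one to turn round. 188 mm long; square 14 mm shank, 94 mm long, with ribbed black grip sleeve 16 mm wide, 40 mm long round the middle; round spoon 31 mm wide at one end, flat blade 34 mm wide at the other. 0.12 kg. Origin: middle of the bar, on its axis (in the sleeve). x along the bar to the spoon, z up out of the cup
- holder_a: its holder, fixed; metal, 200 x 62 mm, 50 high. Origin on the worktop midway between the saddles; x out along it, away from the white tray (roughly towards the robot); z up. Open saddles at x +-32 mm, 10 thick (54 mm free between), slots 18 mm wide, flared to 40 at the top; base plate 6 thick, tray 24 high. Seated, the insert lies along x, axis 34 mm up, middle at the origin
- insert_b: an insert the same as insert_a in shape and axes, lying in a second holder, the same as holder_a; its spoon is out already, so it is left alone. Which of the two holders stands on the left varies
- insert_a_spoon (a point): centre of insert_a's spoon, on the bar's axis, 78 mm from the insert's middle

How it is judged:
By the outcome, as a careful person would: the job done as asked, in the order asked, and still so for the second after the job is handed in, with the robot touching nothing.
It also fails if it takes over 40 s, if anything falls off the work surface, if the arm or the gripper's body presses on something with over 40 N, if the wrist force passes 120 N, or if a joint passes its speed limit or range.

## Working session

There is one attempt and no reset: what is moved stays moved. The work goes in short steps, each a Python script; the robot and the scene stay as the last script left them, time stands still between calls to the robot, and variables do not carry over. Pictures are saved under pics/ and viewed, and the job is handed in when it is done.

```bash
mkdir -p pics; ls; python3 - <<'E'
from rig import arm
import cv2,numpy as np
print(arm.grip_depth,arm.current_t())
for n in ("side","top"):
    cv2.imwrite(f"pics/{n}0.png",arm.snapshot(n)[:,:,::-1])
    c=arm.get_calibration(n);print(n,np.round(c["intrinsics"],1).tolist(),np.round(c["cam_to_world"],4).tolist())
E
```

```text
pics
0.0188 0.0
side [[354.3, 0.0, 255.6], [0.0, 354.3, 198.7], [0.0, 0.0, 1.0]] [[0.9698, -0.1317, 0.2054, 0.3835], [-0.2434, -0.5839, 0.7745, -0.7075], [0.0179, -0.8011, -0.5983, 0.5437], [0.0, 0.0, 0.0, 1.0]]
top [[405.0, 0.0, 249.5], [0.0, 405.0, 189.8], [0.0, 0.0, 1.0]] [[-0.0538, -0.9778, 0.2027, 0.3743], [-0.9985, 0.0534, -0.0073, -0.0539], [-0.0037, -0.2028, -0.9792, 0.9062], [0.0, 0.0, 0.0, 1.0]]
```

View pics/side0.png

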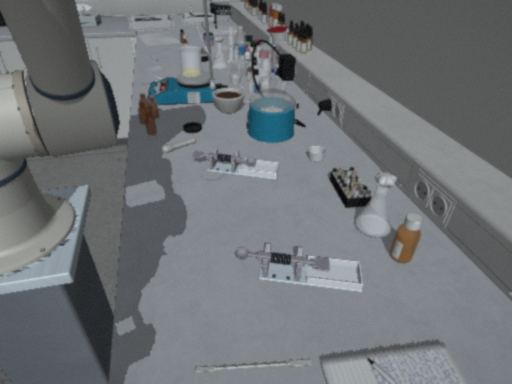

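View pics/top0.png

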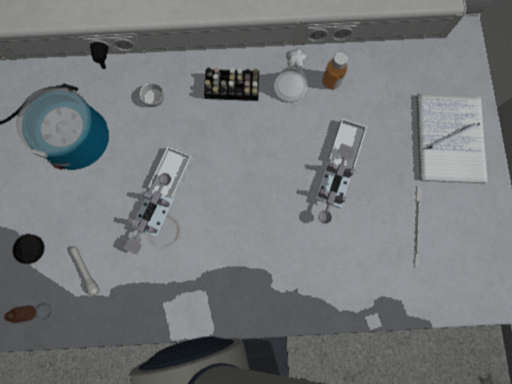

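```bash
python3 - <<'E'
import cv2
a=cv2.imread("pics/top0.png");s=cv2.imread("pics/side0.png")
cv2.imwrite("pics/c1.png",cv2.resize(a[140:260,105:205],None,fx=5,fy=5,interpolation=cv2.INTER_CUBIC))
cv2.imwrite("pics/c2.png",cv2.resize(a[110:230,290:390],None,fx=5,fy=5,interpolation=cv2.INTER_CUBIC))
cv2.imwrite("pics/c3.png",cv2.resize(s[140:190,185:290],None,fx=7,fy=7,interpolation=cv2.INTER_CUBIC))
E
```

```text
(no output)
```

View pics/c1.png

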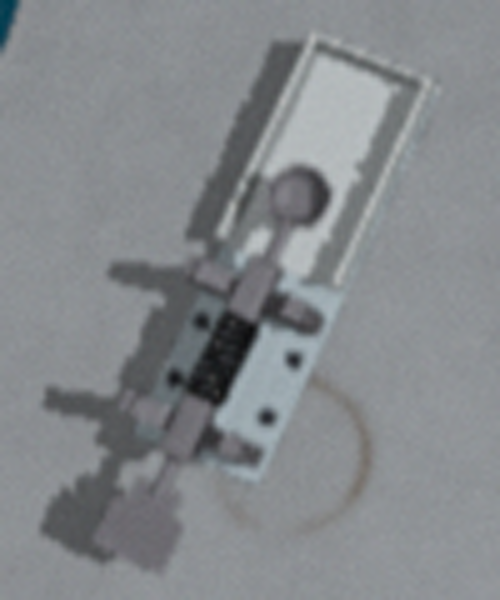

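View pics/c2.png

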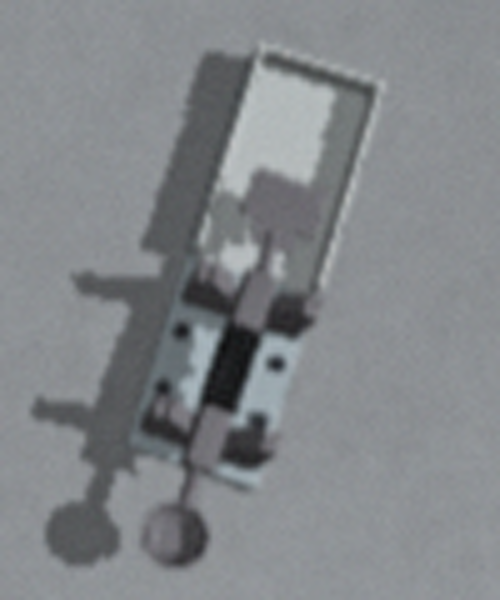

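View pics/c3.png

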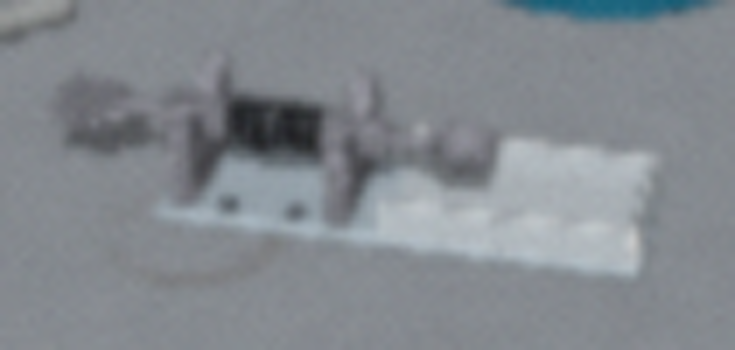

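```bash
python3 - <<'E'
import cv2,numpy as np
a=cv2.imread("pics/top0.png");s=cv2.imread("pics/side0.png")
def z(i,r,c,h=12):
    p=i[r-h:r+h,c-h:c+h].astype(float); p=np.clip((p-p.min())*255/(p.max()-p.min()),0,255).astype(np.uint8)
    return cv2.resize(p,(380,280),interpolation=cv2.INTER_CUBIC)
# a spoon top (165,179) ; b spoon top (325,217); side: a (251,161), b(241,254)
v=np.vstack([np.hstack([z(a,179,165),z(a,217,325)]),np.hstack([z(s,161,251),z(s,254,241)])])
cv2.imwrite("pics/z.png",v)
E
```

```text
(no output)
```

View pics/z.png

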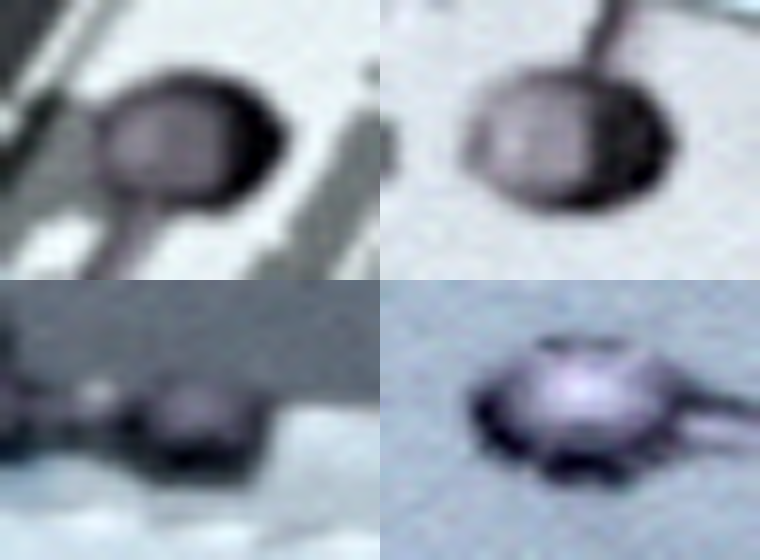

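```bash
cat > h.py <<'E'
import numpy as np,cv2
from rig import arm
CAL={n:arm.get_calibration(n) for n in("side","top")}
def proj(n,P):
    c=CAL[n];T=np.linalg.inv(c["cam_to_world"]);P=np.atleast_2d(P)
    q=(P@T[:3,:3].T+T[:3,3])@c["intrinsics"].T
    return q[:,:2]/q[:,2:]
def back(n,uv,z):
    c=CAL[n];T=c["cam_to_world"];uv=np.atleast_2d(uv).astype(float)
    d=np.c_[uv,np.ones(len(uv))]@np.linalg.inv(c["intrinsics"]).T@T[:3,:3].T
    return T[:3,3]+d*((z-T[2,3])/d[:,2])[:,None]
def rect(n,img,c,yaw,z,L=0.26,W=0.16,s=0.0004):
    # rectified: columns = along local x, rows = -local y
    w,h=int(L/s),int(W/s)
    X,Y=np.meshgrid((np.arange(w)-w/2)*s,-(np.arange(h)-h/2)*s)
    cs,sn=np.cos(yaw),np.sin(yaw)
    P=np.c_[(c[0]+cs*X-sn*Y).ravel(),(c[1]+sn*X+cs*Y).ravel(),np.full(X.size,z)]
    m=proj(n,P).astype(np.float32).reshape(h,w,2)
    return cv2.remap(img,m,None,cv2.INTER_CUBIC)
E
python3 - <<'E'
from h import *
t=cv2.imread("pics/top0.png");s=cv2.imread("pics/side0.png")
tp=back("top",[(149.4,211.6),(165,179),(134,245)],.034);print(tp.round(4))
v=tp[2]-tp[1];yaw=np.arctan2(v[1],v[0]);print(np.degrees(yaw),np.linalg.norm(v)) # holder x out = blade
sp=back("side",[(185+272/7,140+128/7),(251.5,161),(185+95/7,140+112/7)],.034);print(sp.round(4))
v=sp[2]-sp[1];print(np.degrees(np.arctan2(v[1],v[0])),np.linalg.norm(v))
c=tp[0]
for z in(.034,0.006,.024):
    a=rect("top",t,c,yaw,z,L=.32); b=rect("side",s,c,yaw,z,L=.32)
    o=np.vstack([a,b]);o=cv2.resize(o,(800,600) if 0 else (o.shape[1]*3//4*1,o.shape[0]*3//4))
    print(o.shape);cv2.imwrite(f"pics/r{int(z*1000)}.png",o)
# initial yaw / j6 options
E
```

```text
[[0.5184 0.1599 0.034 ]
 [0.5895 0.1251 0.034 ]
 [0.4479 0.1931 0.034 ]]
154.35079119443694 0.1571010570023069
[[0.5172 0.1573 0.034 ]
 [0.5901 0.126  0.034 ]
 [0.4492 0.1853 0.034 ]]
157.181131195473 0.15288712364456497
(600, 600, 3)
(600, 600, 3)
(600, 600, 3)
```

View pics/r34.png

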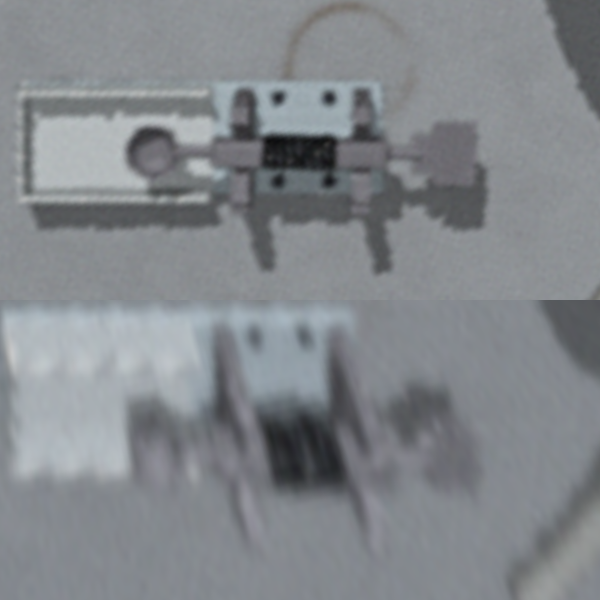

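View pics/r6.png

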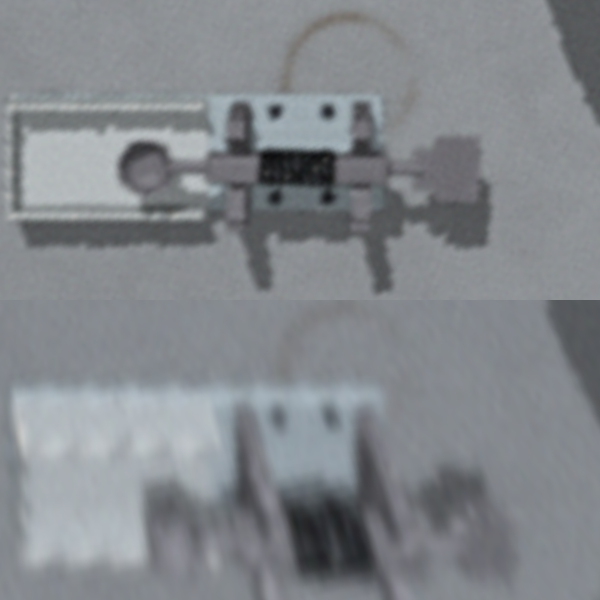

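```bash
cat >> h.py <<'E'
def sleeve(img,n="top",c0=(.5184,.1599),z=.034,thr=45,r=30):
    p=proj(n,[[*c0,z]])[0].astype(int);x0,y0=p-r
    g=cv2.resize(img[y0:y0+2*r,x0:x0+2*r].max(2),None,fx=8,fy=8,interpolation=cv2.INTER_CUBIC)
    k,l,st,ce=cv2.connectedComponentsWithStats((g<thr).astype(np.uint8))
    out=[]
    for i in range(1,k):
        if st[i,4]>800:
            ys,xs=np.where(l==i);(cx,cy),wh,an=cv2.minAreaRect(np.c_[xs,ys].astype(np.float32))
            out.append((st[i,4],wh,an,back(n,[((cx+.5)/8-.5+x0,(cy+.5)/8-.5+y0)],z)[0].round(4)))
    return out
E
python3 - <<'E'
from h import *
t=cv2.imread("pics/top0.png");s=cv2.imread("pics/side0.png")
for thr in(40,50,60,70):
    for o in sleeve(t,thr=thr):print("t",thr,o)
    for o in sleeve(s,"side",thr=thr):print("s",thr,o)
c=np.array([.5184,.1599])
for yd in(153.8,154.35):
  a=rect("top",t,c,np.radians(yd),.034,s=.0002,L=.16,W=.12)
  cv2.imwrite(f"pics/f{yd}.png",a)
print(arm.current_joint_positions())
yaw=np.radians(153.9)
for k in(0,np.pi/2*2):
    y=np.array([np.cos(yaw+np.pi/2+k),np.sin(yaw+np.pi/2+k),0]);zz=np.array([0,0,-1.]);R=np.c_[np.cross(y,zz),y,zz]
    print(arm.solve_ik([.5184,.159,.12],R),arm.solve_ik([.5184,.159,.0152],R))
E
```

```text
t 40 (np.int32(5140), (56.85178756713867, 137.30430603027344), 26.333087921142578, array([0.5192, 0.1607, 0.034 ]))
s 40 (np.int32(1876), (40.0, 56.0), 90.0, array([0.465 , 0.3599, 0.034 ]))
t 50 (np.int32(7594), (61.26826095581055, 140.87228393554688), 26.56505012512207, array([0.5193, 0.1608, 0.034 ]))
s 50 (np.int32(2031), (57.99999237060547, 41.99999237060547), 0.0, array([0.4653, 0.3589, 0.034 ]))
s 50 (np.int32(830), (50.686038970947266, 30.081958770751953), 74.05460357666016, array([0.5073, 0.1628, 0.034 ]))
s 50 (np.int32(929), (44.00334930419922, 35.16317367553711), 20.22486114501953, array([0.5264, 0.1571, 0.034 ]))
t 60 (np.int32(8905), (94.94403076171875, 144.8700714111328), 25.866355895996094, array([0.5215, 0.1648, 0.034 ]))
s 60 (np.int32(2159), (43.0, 60.0), 90.0, array([0.4656, 0.3583, 0.034 ]))
s 60 (np.int32(3658), (98.68028259277344, 50.07758712768555), 5.906141757965088, array([0.5169, 0.1597, 0.034 ]))
t 70 (np.int32(880), (30.12252426147461, 35.09337615966797), 12.264774322509766, array([0.5411, 0.1387, 0.034 ]))
t 70 (np.int32(9644), (97.69281768798828, 149.01419067382812), 25.62199592590332, array([0.5216, 0.165 , 0.034 ]))
s 70 (np.int32(2277), (60.99999237060547, 43.99999237060547), 0.0, array([0.4657, 0.3578, 0.034 ]))
s 70 (np.int32(4713), (103.37622833251953, 54.122032165527344), 6.009005546569824, array([0.5167, 0.1599, 0.034 ]))
[-7.90976009e+01  2.83124381e+01  7.71227871e+01 -2.38608944e-03
  7.46300755e+01 -5.47003890e+00]
[ 1.07410225e+01  2.56768700e+01  9.30623046e+01 -2.54444375e-14
  6.12608254e+01  1.26841023e+02] [ 1.07410225e+01  3.43804934e+01  9.84185167e+01 -2.54444375e-14
  4.72009900e+01  1.26841023e+02]
[ 1.07410225e+01  2.56768700e+01  9.30623046e+01 -2.54444375e-14
  6.12608254e+01 -5.31589775e+01] [ 1.07410225e+01  3.43804934e+01  9.84185167e+01 -2.54444375e-14
  4.72009900e+01 -5.31589775e+01]
```

View pics/f154.35.png

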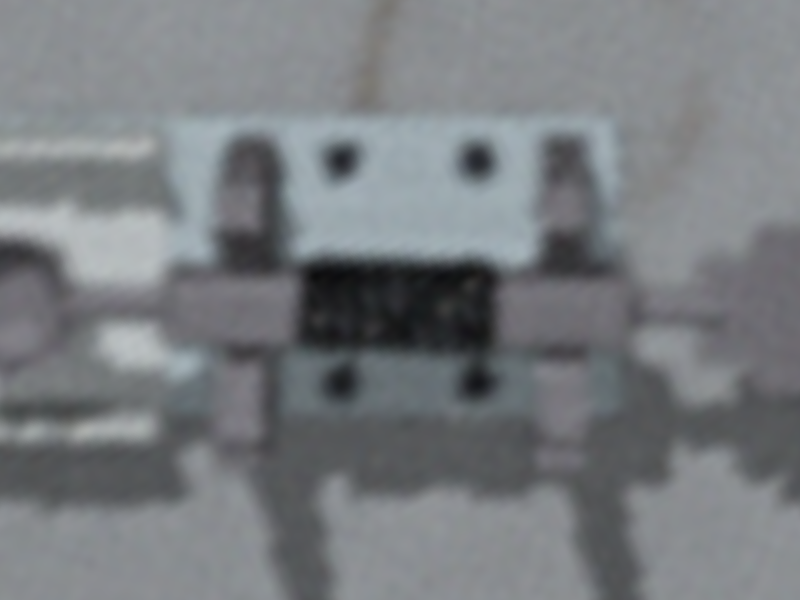

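```bash
cat >> h.py <<'E'
YAW=np.radians(154.2)
def Rt(yaw):  # tool down, jaw (y) axis across a bar lying along yaw
    y=np.array([np.cos(yaw-np.pi/2),np.sin(yaw-np.pi/2),0]);z=np.array([0,0,-1.])
    return np.c_[np.cross(y,z),y,z]
XH=np.array([np.cos(YAW),np.sin(YAW),0]);YH=np.array([-np.sin(YAW),np.cos(YAW),0])
def st(m=""):
    f=np.array(arm.current_force());print(m,"t",round(arm.current_t(),2),"p",np.round(arm.current_ee_pos(),4),"F",f.round(2),"Flocal",(f@XH).round(2),(f@YH).round(2),"w",round(arm.current_width(),4),"q6",round(arm.current_joint_positions()[5],1))
def pic(name):
    for n in("top","side"): cv2.imwrite(f"pics/{name}_{n}.png",arm.snapshot(n)[:,:,::-1])
E
python3 - <<'E'
from h import *
C=np.array([.5187,.1606]);R=Rt(YAW)
print(arm.solve_ik([*C,.16],R))
arm.move_to([*C,.16],R);st("above")
arm.grip(.06)
arm.move_l([*C,.070],feed=.15);st("pre")
pic("pre")
t=cv2.imread("pics/pre_top.png");s=cv2.imread("pics/pre_side.png")
cv2.imwrite("pics/pre.png",np.hstack([cv2.resize(t[150:260,100:200],(400,440)),cv2.resize(s[100:190,180:270],(400,440))]))
E
```

```text
[ 1.09019919e+01  2.29668673e+01  9.02392430e+01 -2.54444375e-14
  6.67938896e+01 -5.32980081e+01]
above t 3.03 p [0.519 0.16  0.16 ] F [-0.53 -0.17 -0.21] Flocal 0.4 0.38 w 0.0913 q6 -53.3
pre t 4.43 p [0.5191 0.1607 0.0706] F [ 0.02 -0.29 -0.24] Flocal -0.14 0.25 w 0.0604 q6 -53.3
```

View pics/pre.png

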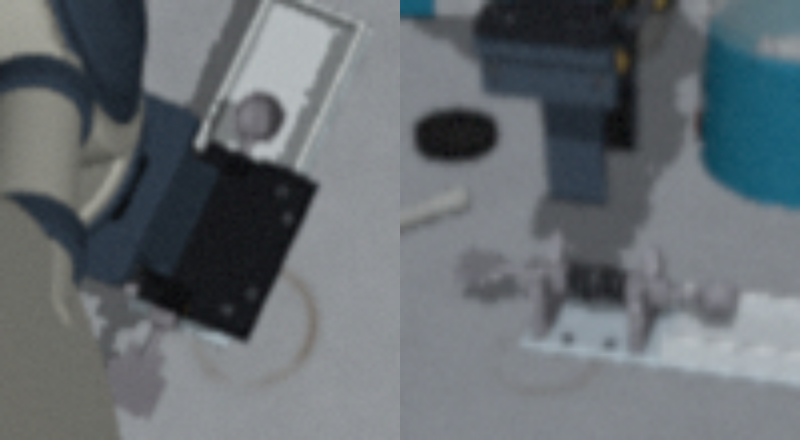

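```bash
python3 - <<'E'
from h import *
C=np.array([.5187,.1606])
arm.move_l([*C,.0155],feed=.08);arm.sleep(.2);st("down")
pic("dn")
t=cv2.imread("pics/dn_top.png");s=cv2.imread("pics/dn_side.png")
cv2.imwrite("pics/dn.png",np.hstack([cv2.resize(t[150:260,100:200],(360,400)),cv2.resize(s[130:190,190:250],(400,400),interpolation=cv2.INTER_CUBIC)]))
for y in(+.03,-.03,.043,-.043):
  P=np.array([*C,.0155])+np.array([-.016,.016])[:,None]*XH+y*YH
  print(y,((proj("side",P)-[190,130])*400/60+[360,0]).round(0).tolist())
E
```

```text
down t 5.57 p [0.519  0.1607 0.016 ] F [-0.19 -0.25 -1.26] Flocal 0.06 0.31 w 0.0598 q6 -53.3
0.03 [[607.0, 262.0], [533.0, 253.0]]
-0.03 [[643.0, 192.0], [573.0, 183.0]]
0.043 [[598.0, 279.0], [524.0, 269.0]]
-0.043 [[651.0, 177.0], [581.0, 169.0]]
```

View pics/dn.png

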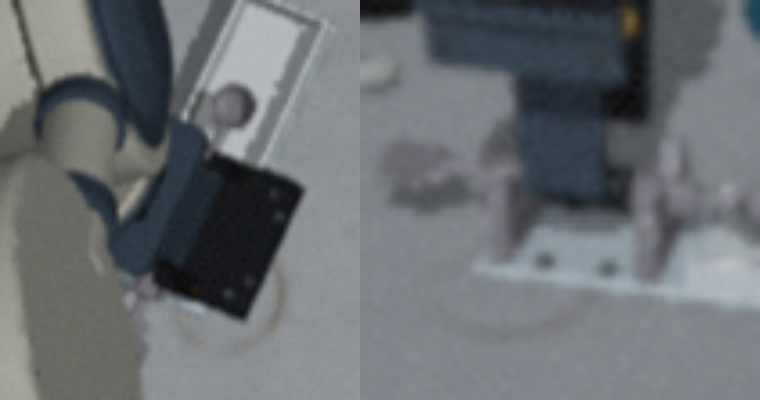

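```bash
python3 - <<'E'
from h import *
C=np.array([.5187,.1606])
def q(x,y,z):
  p=proj("side",np.array([*C,z])+x*XH+y*YH)[0];return p.round(1),((p-[190,130])*400/60+[360,0]).round(0)
print("base corner near",q(.044,.031,0),"hole",q(.013,.022,.006),"hole",q(-.013,.022,.006))
print("bar ctr",q(0,0,.034),"saddle top",q(.037,.02,.05))
for y in(.03,.043):
  p=proj("side",np.array([*C,.0706])+y*YH)[0];print("pre tip",p,(p-[180,100])*[400/90,440/90]+[400,0])
print(np.round(arm.current_tool_rot(),3).tolist())
s=cv2.imread("pics/dn_side.png")
cv2.imwrite("pics/dn2.png",cv2.resize(s[60:200,150:290],(700,600),interpolation=cv2.INTER_CUBIC))
E
```

```text
base corner near (array([206.7, 171.6]), array([471., 277.])) hole (array([218. , 169.5]), array([547., 263.])) hole (array([226.8, 170.6]), array([606., 271.]))
bar ctr (array([224.2, 157.7]), array([588., 184.])) saddle top (array([209.2, 154.6]), array([488., 164.]))
pre tip [220.66872285 151.34137356] [580.74987932 251.00227075]
pre tip [219.30731142 153.65977241] [574.69916187 262.33666513]
[[-0.9, 0.435, 0.001], [0.435, 0.9, 0.0], [-0.0, 0.0, -1.0]]
```

View pics/dn2.png

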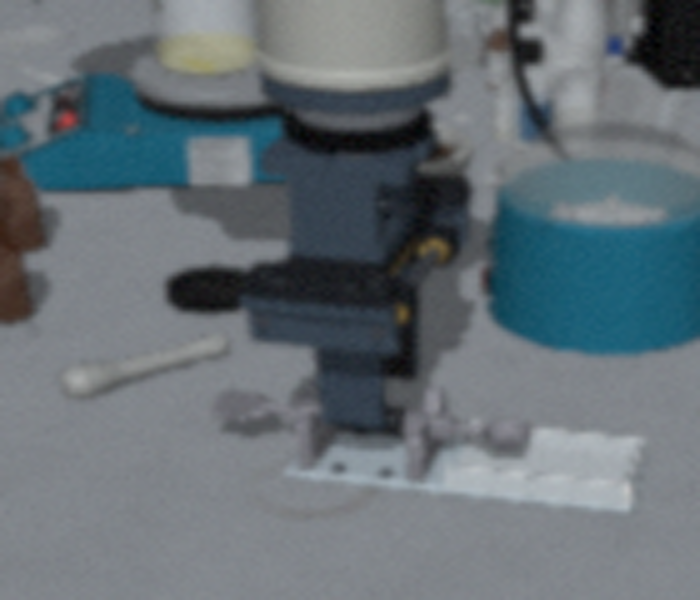

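```bash
python3 - <<'E'
from h import *
C=np.array([.519,.1607])
def q(x,y,z):
  p=proj("side",np.array([*C,z])+x*XH+y*YH)[0];return ((p-[150,60])*[5,600/140]).round(0)
for y in(.038,.089):
  print(y,q(.038,y,.095),q(-.038,y,.095))
for z in (.016,.03,.045,.06): print(z,q(.016,.03,z),q(-.016,.03,z),q(.016,.043,z),q(-.016,.043,z))
s=cv2.imread("pics/dn_side.png");g=cv2.imread("pics/side0.png")
print("col profile"); 
for v in range(150,176,1): print(v,s[v,218],s[v,224],g[v,224])
E
```

```text
0.038 [279. 356.] [417. 370.]
0.089 [248. 395.] [392. 410.]
0.016 [330. 462.] [385. 468.] [324. 472.] [379. 478.]
0.03 [329. 444.] [385. 450.] [322. 454.] [378. 460.]
0.045 [328. 424.] [384. 429.] [321. 434.] [377. 440.]
0.06 [326. 403.] [383. 409.] [319. 413.] [377. 419.]
col profile
150 [77 64 51] [77 64 52] [142 136 132]
151 [77 65 54] [77 63 52] [142 136 132]
152 [77 63 53] [73 59 48] [140 134 129]
153 [75 63 52] [78 64 54] [128 124 120]
154 [76 65 54] [76 64 54] [94 90 86]
155 [73 60 48] [76 63 50] [73 70 69]
156 [76 62 51] [79 66 54] [66 65 62]
157 [73 60 49] [75 63 52] [61 55 52]
158 [60 50 41] [72 60 47] [51 49 45]
159 [51 44 38] [61 50 42] [51 45 44]
160 [63 59 56] [51 48 41] [54 51 47]
161 [90 85 82] [74 70 62] [82 77 72]
162 [108 102  95] [99 94 87] [102  98  90]
163 [119 111 105] [108 101  94] [126 121 111]
164 [147 139 129] [121 114 107] [156 149 138]
165 [160 150 139] [149 141 130] [166 159 147]
166 [162 155 144] [164 156 145] [169 162 150]
167 [152 145 134] [162 155 143] [169 160 148]
168 [124 117 109] [162 154 143] [167 158 146]
169 [111 103  97] [163 156 142] [166 158 147]
170 [148 141 131] [161 153 142] [167 158 147]
171 [173 165 154] [168 160 148] [172 164 151]
172 [151 146 138] [168 159 148] [174 163 153]
173 [140 134 129] [143 137 129] [148 142 134]
174 [139 134 129] [124 121 119] [128 127 124]
175 [140 135 130] [125 123 121] [129 127 125]
```

```bash
python3 - <<'E'
from h import *
arm.grip(.012);st("closed")
pic("cl")
s=cv2.imread("pics/cl_side.png");d=cv2.imread("pics/dn_side.png")
cv2.imwrite("pics/cl.png",np.hstack([cv2.resize(i[100:190,190:260],(400,515),interpolation=cv2.INTER_CUBIC) for i in(d,s)]))
E
```

```text
closed t 6.53 p [0.5187 0.1606 0.0155] F [-0.2  -0.77 -0.47] Flocal -0.15 0.79 w 0.0116 q6 -53.3
```

View pics/cl.png

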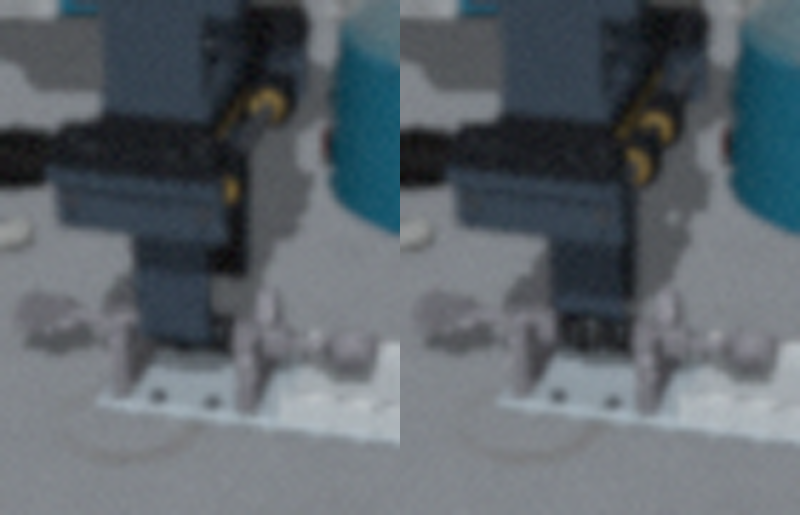

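```bash
python3 - <<'E'
from h import *
C=np.array([.5187,.1606]);z=.0155
print(arm.current_t())
while z>-.004:
    z-=.001; arm.move_l([*C,z],feed=.03)
    f=arm.current_force()
    if abs(f[2])>4: break
st(f"{z:.4f}")
pic("tc")
E
```

```text
6.625
0.0075 t 8.62 p [0.5188 0.1607 0.0082] F [-3.9   1.02 17.33] Flocal 3.95 0.78 w 0.0117 q6 -53.3
```

```bash
python3 - <<'E'
from h import *
s=cv2.imread("pics/tc_side.png");d=cv2.imread("pics/tc_top.png")
cv2.imwrite("pics/tc.png",np.hstack([cv2.resize(s[130:190,190:260],(560,480),interpolation=cv2.INTER_CUBIC),cv2.resize(d[150:260,110:190],(240,330))[:,:].copy() if 0 else cv2.resize(d[150:260,110:190],(240,480))]))
E
```

```text
(no output)
```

View pics/tc.png

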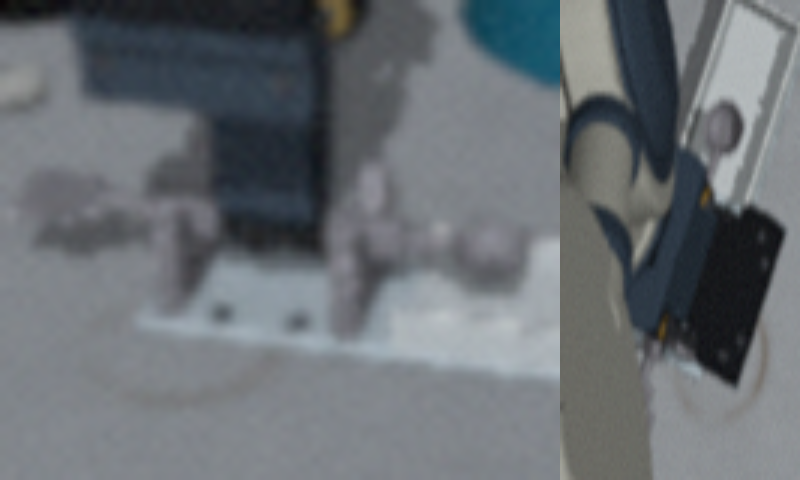

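```bash
python3 - <<'E'
from h import *
C=np.array([.5187,.1606])
arm.move_l([*C,.014],feed=.1)
arm.grip(.05)
for z in(.003,-.005,-.012,-.017):
    arm.move_l([*C,z],feed=.06)
    f=np.array(arm.current_force())
    if np.linalg.norm(f)>6: print("contact",z,f);break
st("dn")
pic("g")
s=cv2.imread("pics/g_side.png")
cv2.imwrite("pics/g.png",cv2.resize(s[110:190,190:290],(800,600),interpolation=cv2.INTER_CUBIC))
E
```

```text
dn t 10.84 p [ 0.5185  0.1606 -0.0173] F [0.61 0.04 0.1 ] Flocal -0.54 -0.3 w 0.0498 q6 -53.3
```

View pics/g.png

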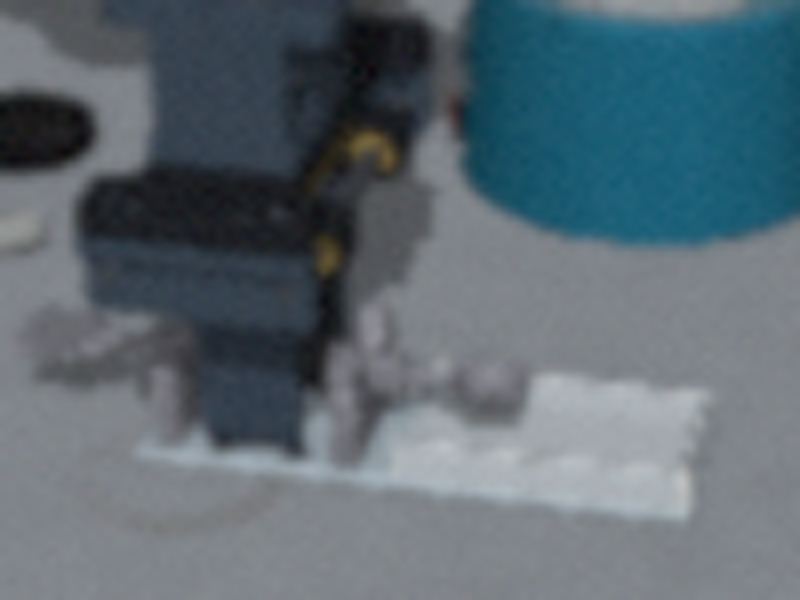

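```bash
python3 - <<'E'
from h import *
C=np.array([.5187,.1606])
arm.grip(.010);st("grip")
arm.move_l([*C,-.010],feed=.05);st("up1")
if arm.current_width()>.013:
    arm.move_l([*C,.065],feed=.15);arm.sleep(.2);st("up")
    pic("u")
    s=cv2.imread("pics/u_side.png");d=cv2.imread("pics/u_top.png")
    cv2.imwrite("pics/u.png",np.hstack([cv2.resize(s[90:190,180:290],(440,400),interpolation=cv2.INTER_CUBIC),cv2.resize(d[150:260,105:205],(360,400),interpolation=cv2.INTER_CUBIC)]))
E
```

```text
grip t 11.56 p [ 0.5188  0.1608 -0.017 ] F [ 0.13  2.82 -0.06] Flocal 1.11 -2.59 w 0.016 q6 -53.3
up1 t 11.85 p [ 0.5191  0.1607 -0.0098] F [1.78 2.32 0.81] Flocal -0.59 -2.87 w 0.016 q6 -53.3
up t 12.7 p [0.518  0.1604 0.064 ] F [ 0.47  0.77 -1.38] Flocal -0.09 -0.9 w 0.0161 q6 -53.3
```

View pics/u.png

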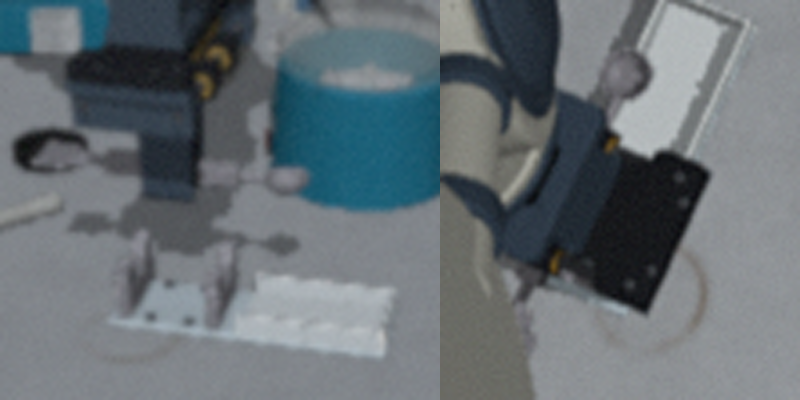

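```bash
python3 - <<'E'
from h import *
C=np.array([.5187,.1606])
q=np.array(arm.current_joint_positions());print(np.round(arm.solve_ik([*C,.065],Rt(YAW+np.pi)),1),q.round(1))
arm.move_to([*C,.065],Rt(YAW+np.pi));arm.sleep(.3);st("rot")
pic("v")
s=cv2.imread("pics/v_side.png");d=cv2.imread("pics/v_top.png");u=cv2.imread("pics/u_side.png")
f=lambda i:cv2.resize(i[110:170,175:265],(600,400),interpolation=cv2.INTER_CUBIC)
cv2.imwrite("pics/v.png",np.vstack([f(u),f(s)])[:, :][::1] if 0 else cv2.resize(np.vstack([f(u),f(s)]),(450,600)))
cv2.imwrite("pics/v2.png",cv2.resize(d[150:260,105:205],(545,600),interpolation=cv2.INTER_CUBIC))
E
```

```text
[ 10.9  30.   96.1  -0.   53.9 126.7] [ 10.9  30.1  96.1  -0.   53.8 -53.3]
rot t 15.86 p [0.5187 0.1606 0.065 ] F [ 0.06  0.35 -0.75] Flocal 0.1 -0.34 w 0.0164 q6 126.7
```

View pics/v.png

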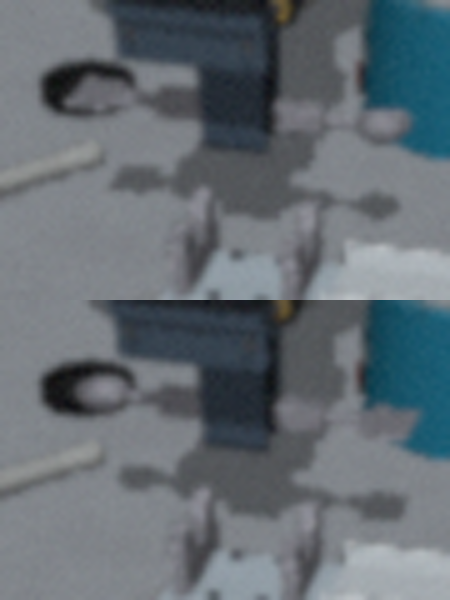

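View pics/v2.png

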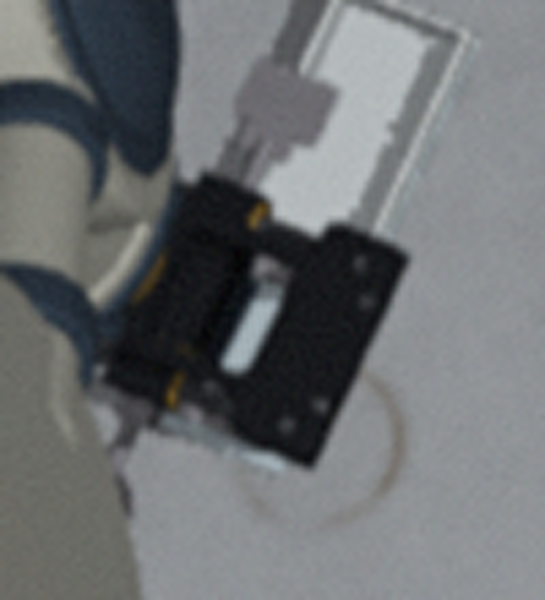

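```bash
python3 - <<'E'
from h import *
C=np.array([.5187,.1606])
for n in("side","top"):
    A=[rect(n,cv2.imread(f"pics/{k}_{n}.png"),C,YAW,.116,L=.22,W=.08,s=.000275) for k in"uv"]
    o=np.vstack(A)
    for x in range(-100,101,10):
        X=int(400+x/.275);cv2.line(o,(X,0),(X,12 if x%50 else 25),(0,0,255),1);cv2.line(o,(X,290),(X,300 if x%50 else 310),(0,0,255),1)
    print(o.shape);cv2.imwrite(f"pics/w_{n}.png",o)
E
```

```text
(580, 800, 3)
(580, 800, 3)
```

View pics/w_side.png

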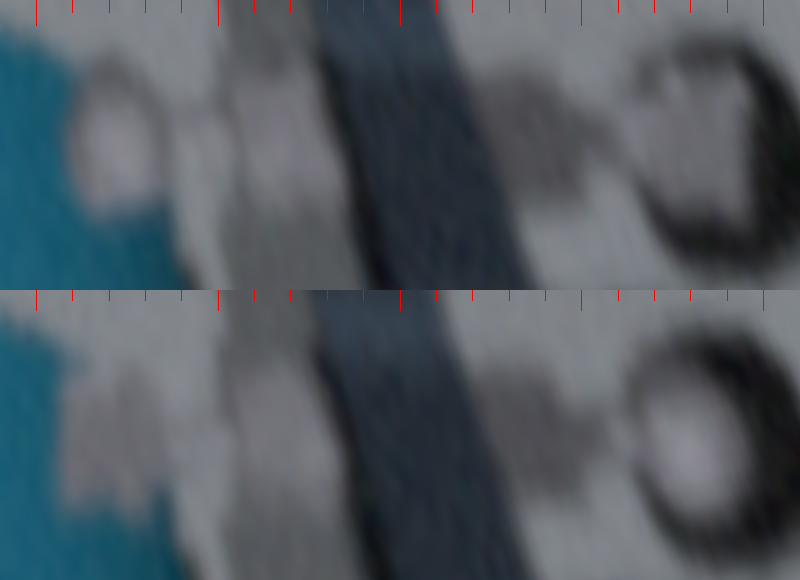

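View pics/w_top.png

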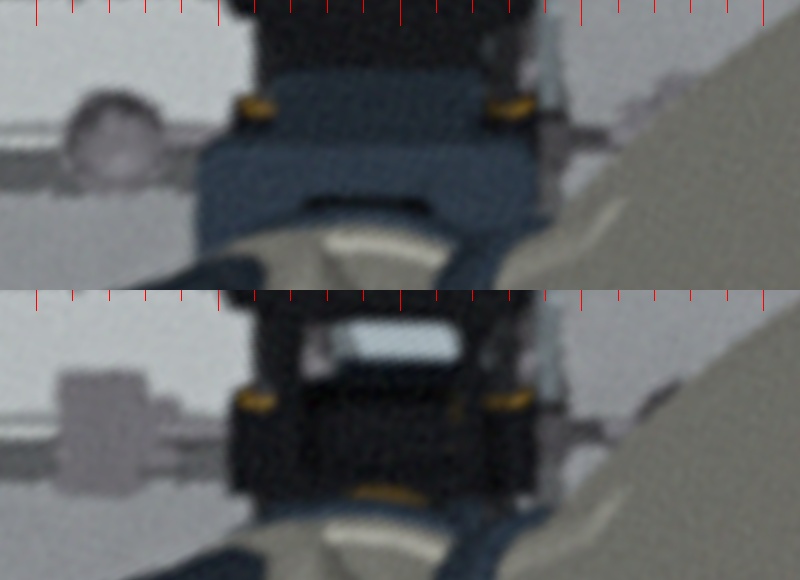

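```bash
python3 - <<'E'
from h import *
C=np.array([.5187,.1606])+.0004*XH[:2]
arm.move_l([*C,.012],feed=.15)
for z in(.004,-.004,-.010,-.0135,-.016):
    arm.move_l([*C,z],feed=.06);st(z)
    f=np.array(arm.current_force())
    if np.linalg.norm(f)>10: print("contact");break
pic("p")
s=cv2.imread("pics/p_side.png");d=cv2.imread("pics/p_top.png")
cv2.imwrite("pics/p.png",np.hstack([cv2.resize(s[110:190,190:290],(440,400),interpolation=cv2.INTER_CUBIC),cv2.resize(d[150:260,105:205],(360,400),interpolation=cv2.INTER_CUBIC)]))
E
```

```text
0.004 t 16.74 p [0.5184 0.1608 0.0042] F [-0.24 -0.29 -1.2 ] Flocal 0.1 0.36 w 0.0159 q6 126.7
-0.004 t 17.02 p [ 0.518   0.1607 -0.0044] F [-0.    0.38 -1.86] Flocal 0.17 -0.34 w 0.0158 q6 126.7
-0.01 t 17.27 p [ 0.5185  0.1609 -0.0103] F [ 1.85  2.19 -2.87] Flocal -0.71 -2.78 w 0.016 q6 126.7
-0.0135 t 17.52 p [ 0.5185  0.1609 -0.0136] F [ 1.3   2.15 -3.69] Flocal -0.24 -2.5 w 0.0157 q6 126.7
-0.016 t 17.77 p [ 0.5185  0.1609 -0.0161] F [ 3.43  2.58 -4.76] Flocal -1.96 -3.81 w 0.0158 q6 126.7
```

View pics/p.png

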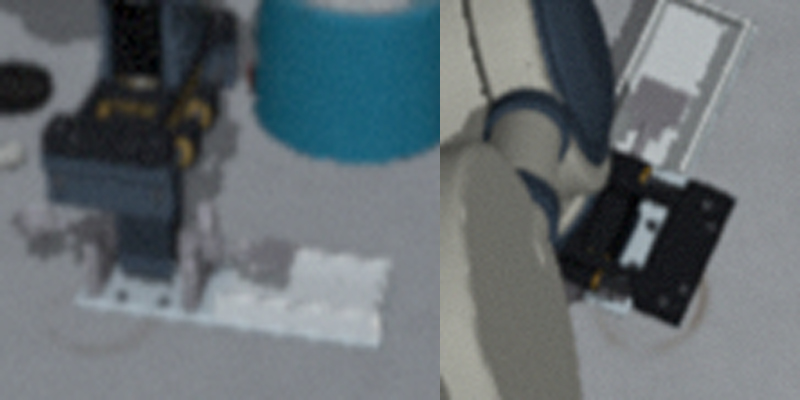

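```bash
python3 - <<'E'
from h import *
C=np.array([.5187,.1606])+.0004*XH[:2]-.0007*YH[:2]
arm.move_l([*C,-.0168],feed=.03);st("adj")
arm.grip(.045);st("open")
arm.move_l([*C,.03],feed=.12)
arm.move_l([*C,.10],feed=.2);st("up")
q=np.array(arm.current_joint_positions());q[0]-=65;arm.move_joints(q);st("away")
pic("e")
s=cv2.imread("pics/e_side.png");d=cv2.imread("pics/e_top.png")
cv2.imwrite("pics/e.png",rect("top",d,[.5184,.1599],np.radians(154.35),.034,s=.0003,L=.24,W=.12))
cv2.imwrite("pics/e2.png",cv2.resize(s[130:190,185:290],(735,420),interpolation=cv2.INTER_CUBIC))
E
```

```text
adj t 18.12 p [ 0.5182  0.1612 -0.0169] F [ 0.42 -0.02 -1.73] Flocal -0.38 -0.17 w 0.0158 q6 126.8
open t 18.75 p [ 0.5186  0.1614 -0.0168] F [ 0.12 -0.37 -0.14] Flocal -0.27 0.28 w 0.045 q6 126.8
up t 19.79 p [0.5184 0.1614 0.0996] F [ 0.67  0.78 -0.48] Flocal -0.27 -1.0 w 0.0454 q6 126.8
away t 21.88 p [ 0.3659 -0.4011  0.0996] F [-0.24 -0.71  0.55] Flocal -0.09 0.74 w 0.0451 q6 126.8
```

View pics/e.png

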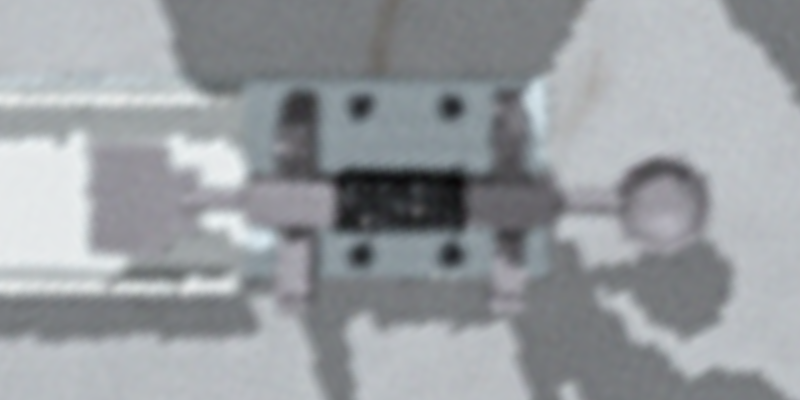

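View pics/e2.png

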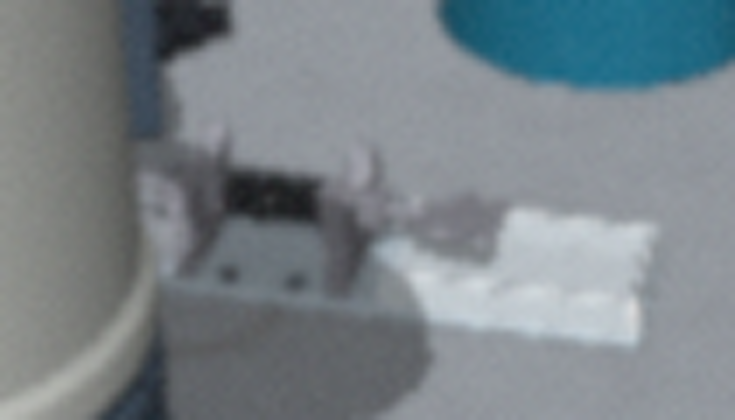

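```bash
python3 - <<'E'
from h import *
a=cv2.imread("pics/top0.png");b=cv2.imread("pics/e_top.png")
s0=cv2.imread("pics/side0.png");s1=cv2.imread("pics/e_side.png")
f=lambda i,r,c,h,w:cv2.resize(i[r:r+h,c:c+w],(400,300),interpolation=cv2.INTER_CUBIC)
cv2.imwrite("pics/cmp.png",np.vstack([np.hstack([f(i,110,270,120,160) for i in(a,b)]),np.hstack([f(i,140,185,75,100) for i in(s0,s1)])]))
E
```

```text
(no output)
```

View pics/cmp.png

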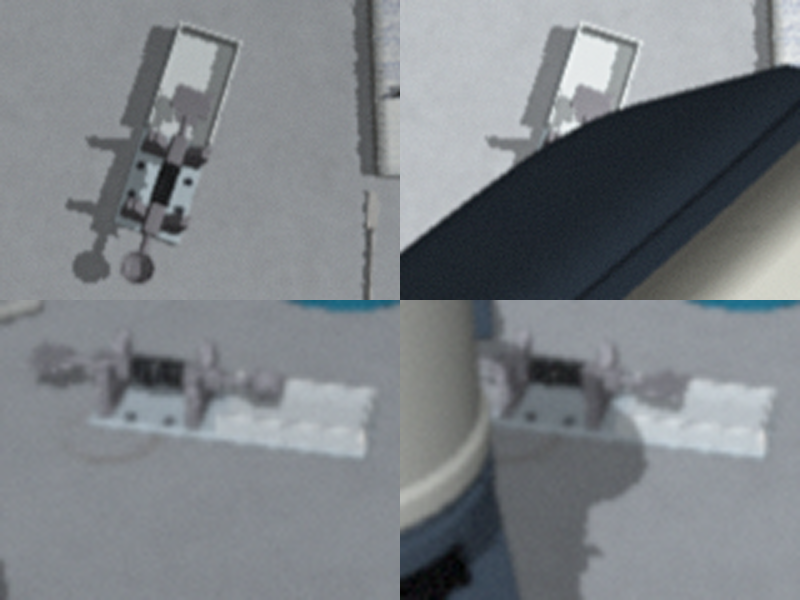

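```bash
python3 - <<'E'
from h import *
q=np.array([-79.097,28.281,77.091,0,74.628,126.])
arm.move_joints(q);arm.sleep(.2);st("home")
pic("h")
a=cv2.imread("pics/top0.png");b=cv2.imread("pics/h_top.png")
s0=cv2.imread("pics/side0.png");s1=cv2.imread("pics/h_side.png")
f=lambda i,r,c,h,w:cv2.resize(i[r:r+h,c:c+w],(400,300),interpolation=cv2.INTER_CUBIC)
cv2.imwrite("pics/cmp2.png",np.vstack([np.hstack([f(a,110,290,120,120),f(b,110,290,120,120)]),np.hstack([f(i,140,185,60,100) for i in(s0,s1)])]))
E
```

```text
home t 23.28 p [ 0.1773 -0.5989  0.18  ] F [ 0.34 -0.14 -0.79] Flocal -0.37 -0.02 w 0.0447 q6 126.0
```

View pics/cmp2.png

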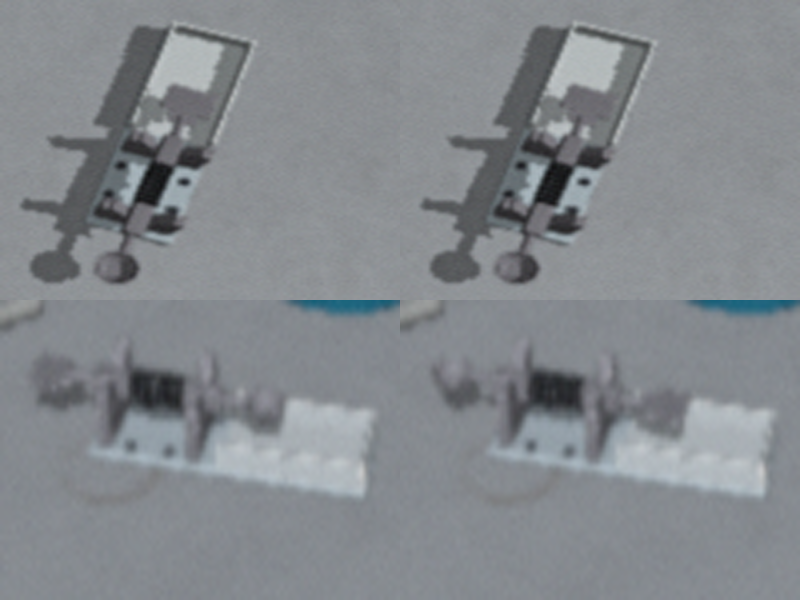

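Insert_b is unchanged. Insert_a is seated at its original height (sleeve at the same place, about (158,390) in the crop before and after), spoon out with the cup up.

```bash
python3 -c "
from rig import arm
arm.sign_off();print(arm.current_t())"
```

```text
the job is handed in; nothing more can be done
the job is handed in; nothing more can be done
```

I turned insert_a (the left holder, blade out at the start) end for end and laid it back in its holder. I handed the job in at about 23.3 s of the 40 s allowed.

**Final checks:**
- **Insert_a:** the last pictures show the spoon facing out with the cup up and the bar in both saddles. It sits at the same height as before, and the sleeve and shank are centred on the holder to within about 0.5 mm.
- **Insert_b:** it looks the same in the top-camera pictures from before and after.
- **Robot:** the arm is back near its start pose, touching nothing. The highest force I read was about 18 N, in the deliberate touch described below.

**What disagreed:** the real fingertips were about 33 mm higher than the reported TCP height. My first attempt to grip closed above the bar without holding it. I then touched the sleeve lightly with the closed fingers to find the true height and used that correction for the rest of the job.

The two cameras also differed by 1–3 mm on where the insert was. I relied on the top camera and on the force readings while lowering the insert into the slots.

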